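# Dial open a seed-tin dispenser and tip the tins forward

## Robot

A 7-joint arm with a two-finger parallel gripper is mounted at the origin on the work surface. World frame = base frame: x ahead of the robot, y to its left, z up, the work surface at z = 0. Lengths are in m, angles in rad, forces in N, time in s.
With the tool pointing down it reaches from about 0.35 to 0.9 m from the base axis. Payload 19.9 kg.
Tool frame: the origin (TCP) lies where the fingers leave the gripper's body, on its centre line; the fingertips stand 97 mm ahead of it and the grasp point (between the pads) lies 78 mm ahead of it (manip.nose_length is the distance from the TCP to the fingertips, in m); z points along the fingers, y is the line along which they close (so a half turn about z gives the same grasp; the last joint's range is limited). The gripper opens to 94 mm and grips with 3 to 60 N. Pads are 16 mm wide; open, the fingers measure 119 mm over their backs; the gripper's body (75 mm by 177 mm) begins 78 mm behind the grasp point.
Start: joints at [-1.264, 0.417, -0.01, 1.614, 0.005, 1.111, -0.053], TCP at [0.213, 0.588, 0.303] pointing down, gripper open.
Joint ranges: [-2.81, 2.81], [-0.39, 2.02], [-1.27, 1.25], [0.06, 2.57], [-1.19, 4.33], [0.19, 2], [-2.82, 2.82]. Speed limits (rad/s): [1.89, 1.89, 2.39, 2.39, 3.01, 3.01, 3.01].

## Interface

Orientations are given as a 3x3 rotation matrix whose columns are the frame's x, y, z axes.
In Python, from bench import manip gives the robot as it stands. Calls block until the motion is done:
- manip.reach(position, orientation): joint-space move of the TCP to a pose.
- manip.move_straight(position, rate=0.15, orientation=None, stop_force=None): straight line of the TCP; orientation=None keeps the orientation; rate is the mean speed in m/s. With stop_force (N) it stops when the force on the tool has changed by that much, and returns True; else False.
- manip.goto_joints(angles): joint-space move.
- manip.gripper_to(opening, force=None): finger opening in m; force is the grip in N (None keeps the last); returns when the fingers have stopped.
- manip.pause(seconds).
- manip.inverse_kinematics(position, orientation): joint angles nearest the present ones, or None.
- manip.state(): the state.
- manip.snapshot(name): name is "scene" or "top"; returns a dict with "image" (480x640x3 uint8, blue, green, red), "vfov" (degrees; the focal length in pixels is half the picture's height over the tangent of half this angle, whatever the lens; pixels are square), "cx", "cy" (the principal point, pixels), "world_from_camera" (4x4, takes a point from camera to world coordinates). Camera axes: x right, y down, z forward; pixel columns grow to the right and rows downward; lengths in m; the calibration is good to about 2 mm. A picture is of the moment at which its call begins. There is no depth.
A pose or a line that the arm cannot do raises manip.MotionError and nothing moves.
- manip.finish_job(): hands the job in; it is judged then, once.
Trained networks look in the newest picture that a camera, given by its name, has taken for a name from the list of things; names that differ only in an ending like _2 or _b are one class to them, and where a whole thing is asked for, a point or a joint stands for the part that bears it (a point fixed in the world has none). Each returns a list of dicts, best first, with "conf" (0 to 1); they miss things now and then, are a little off and sometimes report something else, mostly with a low value. They report only what shows in the picture. A call takes as long as a camera call.
- manip.look_for(camera, query): "point" ([column, row] in pixels, amid what is visible of it).
- manip.silhouettes(camera, query): "mask" (480x640 bool, what is visible of it) and "point" ([column, row] in pixels, amid what is visible of it).
- manip.spot_point(camera, query): "point" ([column, row] in pixels: a listed point, or the origin of a listed thing).
The state is a dict: "time": time; "joint_pos": joint angles; "joint_velocities": joint speeds; "tau": joint torques, N m; "tcp_pos": TCP position; "orientation": TCP orientation; "contact_force": force on the tool from outside, world axes, zero at the start; "ft_torque": the same for the moment, N m; "grip_width": finger opening in m; "gripper_force": force on a finger pad.
Only numpy, scipy, OpenCV 4.12 (cv2) and the standard library are available. Lean on these libraries where they do the work, as an engineer would, in place of code of your own. Each camera call takes 0.05 s, during which the arm holds its last target. There are 200 camera calls.

## Task

Unlock the seed-tin dispenser: turn its dial right to mark 5, then left to mark 1, then right to mark 4, stopping for a moment on each mark, then slide the bolt fully towards the dial. Then push the tray's front plate fully down so that both tins slide out from under the clear cover to the front end. Do not touch the tins, leave the dial on mark 4, the bolt drawn and the tray tipped, and leave the pot, seedling tray and brush undisturbed.

Things in the scene. Friction and masses are not known exactly. Their poses are not given: they have to be found in the camera images.
- station: Dispenser, bolted down, yaw up to 0.25: steel base 260 x 480 mm; on its right (-y) a grey lock box with a 170 x 250 mm panel sloping 30 deg, rising away from the robot; on its left a tipping tray. Origin at bench level; x away from the robot, y left, z up. In this frame the panel's outward normal is (-0.5,0,0.866), up-slope is (0.866,0,0.5).
- dial_grip (a point): Grip point on the dial's axis (the panel normal), 34 mm off the panel. Dial: black disc, 76 mm diameter, face 9 mm off the panel, with a steel grip bar 64 mm long, 16 wide, from 9 to 46 mm off the panel. Site z = panel normal; x along the bar towards its pointer end (black line on the bar's top, white dot on the disc).
- dial (a joint): Dial angle, rad: 0 with the pointer straight up the slope, growing when turned right (clockwise facing the panel); stops at +-1.0; stays where left (0.1 N m). Five white marks over the dial, 55 mm from its axis, count 1 to 5 from left (+y) to right: -0.70, -0.35, 0, +0.35, +0.70 rad. The bolt can be drawn only with the dial within about 0.15 rad of mark 4.
- bolt_grip (a point): Grip point on the bolt's steel fin, 31 mm off the panel. Fin: 16 mm wide (y), 44 mm long up the slope (x), from 4 to 42 mm off the panel, 120 mm left (+y) of the dial's axis when locked. Axes: x up the slope, y left, z the panel normal.
- bolt (a joint): Bolt travel, m: 0 locked, 0.030 fully drawn (stop). The fin slides right, towards the dial, along -y of station, and stays where left (friction about 2 N). Its rod sticks out of the lock box's left side under a tab of the tray and blocks tipping until drawn.
- tray_push (a point): Middle of the push plate's upper face: a level steel plate 80 mm wide standing 65 mm out from the tray's front (robot-side) end, 112 mm above the bench when level; the point lies 130 mm in front of and 12 mm above the hinge line. Turns with the tray. Behind the plate the tray's front wall rises 26 mm above it.
- tray_hinge (a point): Middle of the tray's hinge line, 100 mm above the bench; the line runs along y of station.
- tray_floor (a point): Middle of the tray's floor, on its upper face. x along the tray to its rear, z out of the floor; turns with the tray. Inside the tray is 182 mm long and 142 mm wide, side walls 34 mm and front wall 26 mm high; a clear cover 46 mm above the floor spans the rear half (x above 0).
- tray (a joint): Tray angle, rad: 0 level as found, 0.42 fully tipped, front end down on its stop (that point of the push plate then 58 mm above the bench). The stiff hinge keeps it where left; pushing takes about 4 to 9 N at the push plate.
- tin_a: Round aluminium seed tin, 64 mm diameter, 30 mm high, flat on the tray floor under the clear cover, on the left (+y) side. Origin: centre of its underside. Slides forward once the tray is tipped more than about 0.2 rad.
- tin_b: The same tin, to the right of tin_a in the tray.
- pot: Bystander: dark brown plant pot, 126 mm wide, 115 mm high, standing to the right. Origin at the centre of its underside.
- cell_tray: Bystander: plastic seedling tray, 260 x 170 x 50 mm, standing to the left. Origin at the centre of its underside.
- brush: Bystander: bench brush 220 mm long, 38 mm high, lying to the right in front of the dispenser. Origin under its middle, x along it.

How it is judged:
By the outcome, as a careful person would: the job done as asked, in the order asked, and still so for the second after the job is handed in, with the robot touching nothing.
It also fails if it takes over 56 s, if anything falls off the work surface, if the arm or the gripper's body presses on something with over 40 N, if the wrist force passes 120 N, or if a joint passes its speed limit or range.

## Working session

There is one attempt and no reset: what is moved stays moved. The work goes in short steps, each a Python script; the robot and the scene stay as the last script left them, time stands still between calls to the robot, and variables do not carry over. Pictures are saved under pics/ and viewed, at most 10 in all, crops included, and the job is handed in when it is done.

```bash
mkdir -p pics; ls; python3 - <<'E'
from bench import manip
import cv2, numpy as np
for c in ("scene","top"):
    s=manip.snapshot(c); cv2.imwrite(f"pics/{c}0.png",s["image"])
    print(c,s["vfov"],s["cx"],s["cy"],np.round(s["world_from_camera"],4).tolist())
    for q in ("station","dial_grip","bolt_grip","tray_push","tray_hinge","tray_floor","tin_a","pot","cell_tray","brush"):
        print(q,[(np.round(d["point"],1).tolist(),round(d["conf"],2)) for d in manip.spot_point(c,q)[:3]])
print(manip.state()["time"])
E
```

```text
pics
scene 44.54017522650207 316.89984913484716 248.60318925414364 [[-0.8093, 0.4924, -0.3203, 1.117], [0.5873, 0.6893, -0.4242, 0.7608], [0.0119, -0.5314, -0.847, 1.6197], [0.0, 0.0, 0.0, 1.0]]
station [([281.0, 249.0], 0.94)]
dial_grip [([260.6, 199.6], 0.53)]
bolt_grip []
tray_push [([355.0, 260.2], 0.66)]
tray_hinge [([322.9, 294.0], 0.56)]
tray_floor [([322.4, 293.3], 0.69)]
tin_a []
pot [([241.8, 167.9], 0.78), ([353.2, 263.2], 0.54)]
cell_tray [([440.6, 384.2], 0.72), ([288.9, 225.6], 0.68)]
brush [([324.3, 192.1], 0.82)]
top 45.557425014738136 309.1104039577989 235.29311951581928 [[-0.0232, -0.9812, 0.1918, 0.236], [-0.9997, 0.0237, -0.0, 0.0034], [-0.0045, -0.1918, -0.9814, 1.6651], [0.0, 0.0, 0.0, 1.0]]
station [([354.0, 223.6], 0.98)]
dial_grip [([386.5, 204.2], 0.57)]
bolt_grip [([339.9, 214.7], 0.67)]
tray_push [([273.9, 255.4], 0.73), ([351.0, 219.6], 0.6)]
tray_hinge [([264.0, 211.0], 0.61)]
tray_floor [([262.6, 206.9], 0.78)]
tin_a [([384.9, 204.4], 0.23)]
pot [([471.7, 248.4], 0.68), ([352.0, 220.9], 0.16)]
cell_tray [([132.1, 262.9], 0.59), ([273.5, 257.7], 0.59)]
brush [([388.8, 306.0], 0.76)]
1.1
```

View pics/top0.png

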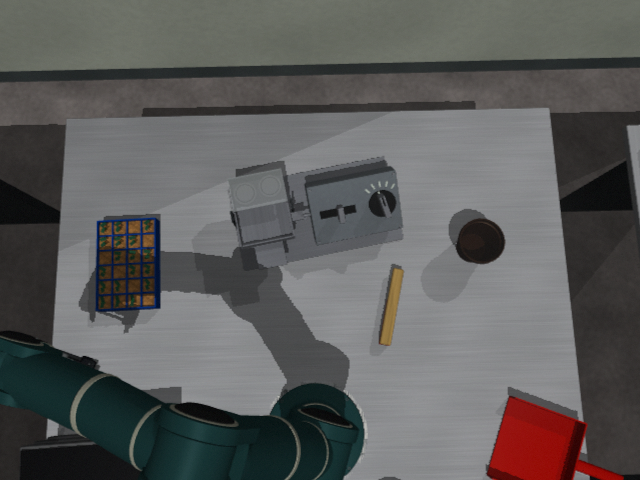

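View pics/scene0.png

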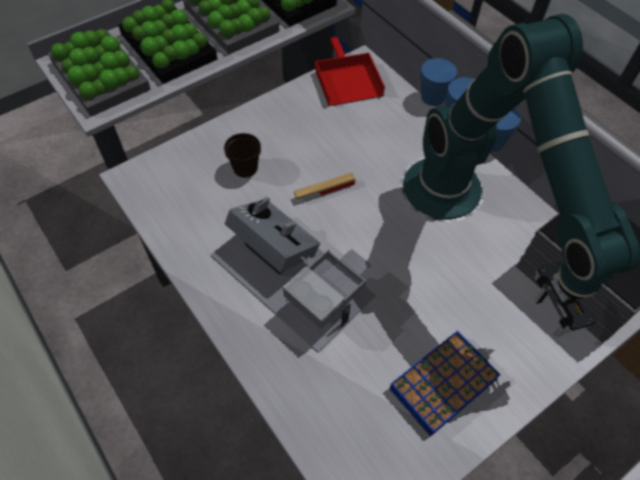

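Both views show the dispenser: dial near top (384,204) and scene (260,208), fin near top (342,213), and push plate near top (270,255). The brush, pot and seedling tray are clear of it. I'll zoom in on both.

```bash
python3 - <<'E'
import cv2, numpy as np
a=cv2.imread("pics/top0.png")[150:280,220:415]; b=cv2.imread("pics/scene0.png")[185:335,200:395]
cv2.imwrite("pics/z1.png",cv2.resize(a,(780,520),interpolation=cv2.INTER_CUBIC))
cv2.imwrite("pics/z2.png",cv2.resize(b,(780,600),interpolation=cv2.INTER_CUBIC))
E
```

```text
(no output)
```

View pics/z1.png

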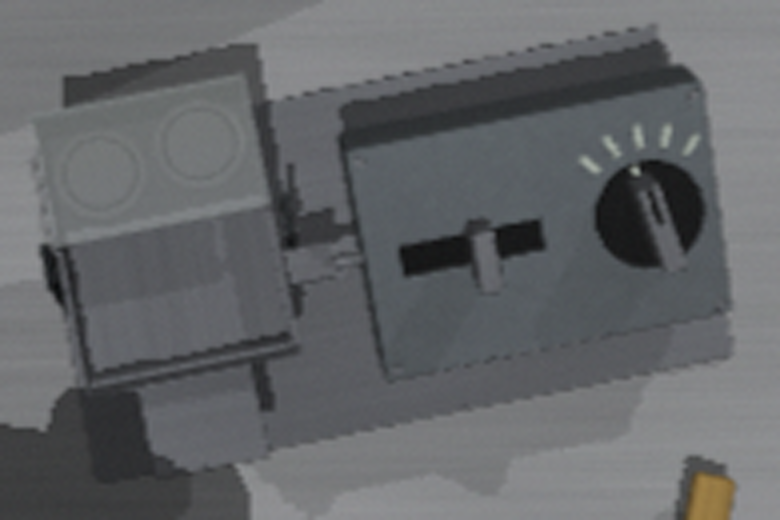

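View pics/z2.png

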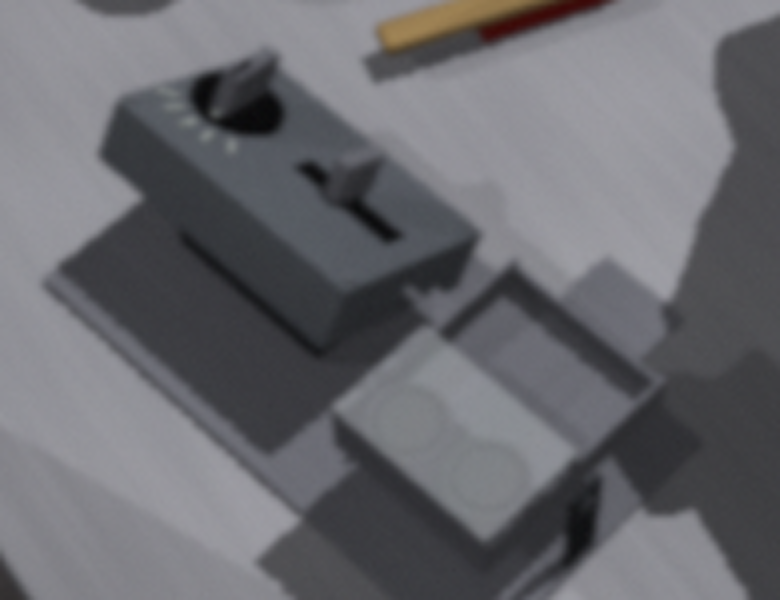

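Zoomed, both views agree. The pointer's white dot sits at z1 (635,170), slightly left of mark 3 once yaw is allowed for. I'll fit the station model to the corners, disc centre, plate and marks seen in both views.

```bash
cat > fit.py <<'E'
import numpy as np
from scipy.optimize import least_squares
cams={"t":(45.557425,309.1104,235.2931,[[-0.0232,-0.9812,0.1918,0.236],[-0.9997,0.0237,-0.0,0.0034],[-0.0045,-0.1918,-0.9814,1.6651]]),
"s":(44.540175,316.8998,248.6032,[[-0.8093,0.4924,-0.3203,1.117],[0.5873,0.6893,-0.4242,0.7608],[0.0119,-0.5314,-0.847,1.6197]])}
off={"t":(220,150),"s":(200,185)}
def proj(c,P):
    v,cx,cy,T=cams[c];T=np.array(T);f=240/np.tan(np.radians(v/2))
    q=T[:,:3].T@(P-T[:,3]); return np.array([cx+f*q[0]/q[2],cy+f*q[1]/q[2]])
up=np.array([.866,0,.5]);left=np.array([0,1.,0]);nn=np.array([-.5,0,.866])
# params: X,Y,yaw, panel centre(3), dial u,v ; bolt u ; tray x (push), tray y, base thick, dial ang
def pts(p):
    X,Y,yaw,a,b,c,du,dv,bu,tx,ty,tb,ang=p
    pc=np.array([a,b,c]);D=pc+du*up+dv*left;B=pc+bu*up+(dv+.12)*left
    bar=np.cos(ang)*up-np.sin(ang)*left
    d=dict(tl=pc+.085*up+.125*left,tr=pc+.085*up-.125*left,bl=pc-.085*up+.125*left,br=pc-.085*up-.125*left,
     disc=D+.009*nn,grip=D+.034*nn,bolt=B+.031*nn,btop=B+.042*nn,bar1=D+.046*nn+.032*bar,bar0=D+.046*nn-.032*bar,
     push=np.array([tx,ty,.112]),pfl=np.array([tx-.0325,ty+.04,.112]),pfr=np.array([tx-.0325,ty-.04,.112]),
     hinge=np.array([tx+.13,ty,.1]),rr=np.array([.13,-.24,tb]),fr=np.array([-.13,-.24,tb]),
     m1=D+.055*(np.cos(.7)*up+np.sin(.7)*left),m3=D+.055*up,m5=D+.055*(np.cos(.7)*up-np.sin(.7)*left))
    R=np.array([[np.cos(yaw),-np.sin(yaw),0],[np.sin(yaw),np.cos(yaw),0],[0,0,1]])
    return {k:R@v+[X,Y,0] for k,v in d.items()},R
Z=[("t","tl",345,145),("t","tr",697,80),("t","br",730,308),("t","bl",390,378),("s","tr",122,97),("s","tl",350,290),("s","bl",480,237),
("t","disc",650,213),("s","disc",238,103),("t","btop",486,264),("t","bar1",643,180),("t","bar0",677,268),("s","bar1",222,92),("s","bar0",272,52),
("t","pfl",157,478),("t","pfr",268,453),("s","pfr",606,258),("s","pfl",675,312),("t","rr",660,28),("t","fr",732,355),("s","rr",45,283),
("t","m1",590,163),("t","m3",638,135),("t","m5",691,145),("s","m5",163,92),("s","m1",233,147)]
obs=[(c,k,np.array([u/4+off[c][0],v/4+off[c][1]])-.4,1.) for c,k,u,v in Z]
N=[("s","grip",260.6,199.6),("t","grip",386.5,204.2),("t","bolt",339.9,214.7),("s","push",355,260.2),("t","push",273.9,255.4),("s","hinge",322.9,294),("t","hinge",264,211)]
obs+=[(c,k,np.array([u,v]),.35) for c,k,u,v in N]
def res(p):
    P=pts(p)[0]; return np.concatenate([w*(proj(c,P[k])-o) for c,k,o,w in obs])
def fit():
    return least_squares(res,[.7,0,.2,0,-.1,.13,0,-.08,0,-.15,.15,.01,-.2],loss="soft_l1").x
if __name__=="__main__":
    p=fit();print(np.round(p,4));P,R=pts(p)
    for c,k,o,w in obs: print(c,k,np.round(proj(c,P[k])-o,1),end="; ")
    print()
    for k in("grip","bolt","push","hinge","disc"):print(k,np.round(P[k],4))
E
python3 fit.py
```

```text
[ 6.308e-01 -1.560e-02  1.728e-01 -3.780e-02 -1.043e-01  1.307e-01
  6.000e-04 -7.530e-02 -2.500e-03 -1.191e-01  1.476e-01  7.000e-04
 -2.148e-01]
t tl [-0.7  0.6]; t tr [ 1.5 -0.6]; t br [0.6 0.8]; t bl [-1.5  0.4]; s tr [-1.9  0.1]; s tl [-1.4  1.2]; s bl [ 1.1 -0.3]; t disc [ 0.1 -0.1]; s disc [-0.1 -0.2]; t btop [ 0.3 -0. ]; t bar1 [0.8 1.2]; t bar0 [0.2 0.2]; s bar1 [ 2.2 -3.8]; s bar0 [ 0.2 -0.3]; t pfl [-0.  -0.2]; t pfr [0.9 0.4]; s pfr [-0.6 -0.8]; s pfl [1.9 1.6]; t rr [-0.9 -0. ]; t fr [0.4 0.5]; s rr [-0.6 -0.1]; t m1 [-0.2 -0.5]; t m3 [-0.2 -0.5]; t m5 [-0.2 -0.9]; s m5 [0.7 1.1]; s m1 [-1.1  0.7]; s grip [0.8 4.1]; t grip [-2.3  1. ]; t bolt [ 0.9 -0.3]; s push [-1.9  2.6]; t push [-2.9 -0.8]; s hinge [ 0.1 -1.9]; t hinge [-1.1 -0.5]; 
grip [ 0.6083 -0.2019  0.1605]
bolt [ 0.5864 -0.0838  0.1563]
push [0.4881 0.1093 0.112 ]
hinge [0.6162 0.1317 0.1   ]
disc [ 0.6206 -0.1997  0.1388]
```

The fit agrees to about 1–2 px (~2–3 mm) and gives symmetric geometry, so it is plausible. Dial angle is about −0.21 rad, station yaw 0.173. Next I check reachability.

```bash
cat > h.py <<'E'
import numpy as np
from fit import *
from bench import manip
p=fit();P,R=pts(p);U,L,NN=R@up,R@left,R@nn;FX=R@[1.,0,0]
UP=np.array([0,0,1.])
def dial_or(a,s):
    z=-NN/np.linalg.norm(NN); y=s*(np.cos(a)*L+np.sin(a)*U); y/=np.linalg.norm(y); return np.column_stack([np.cross(y,z),y,z])
def down(s):
    y=s*L; return np.column_stack([np.cross(y,-UP),y,-UP])
def st(): 
    s=manip.state(); print("t",round(s["time"],2),"F",np.round(s["contact_force"],1),"w",round(s["grip_width"],4),"gf",np.round(s["gripper_force"],1),"tcp",np.round(s["tcp_pos"],4),"j7",round(s["joint_pos"][6],3)); return s
E
python3 - <<'E'
from h import *
st(); print(np.round(manip.state()["orientation"],2).tolist())
for s in(1,-1):
    print(s)
    for n,(pos,o) in {**{f"d{a}":(P["grip"]+.078*NN,dial_or(a,s)) for a in(p[12],.7,-.7,.35)},"pre":(P["grip"]+.15*NN,dial_or(p[12],s)),"b":(P["bolt"]+.078*NN,dial_or(0,s)),"b2":(P["bolt"]-.03*L+.17*NN,dial_or(0,s)),
      "p0":(P["push"]+.15*UP,down(s)),"p1":(P["push"]-.054*UP+.097*UP,down(s))}.items():
        q=manip.inverse_kinematics(pos,o); print(n,None if q is None else np.round(q,3))
E
```

```text
t 1.1 F [ 0.5  0.1 -1.1] w 0.0946 gf 0.0 tcp [0.213  0.5876 0.3027] j7 -0.053
[[-0.94, 0.34, 0.0], [0.34, 0.94, -0.0], [-0.0, -0.0, -1.0]]
1
d-0.21481246846377267 [ 1.002  0.439 -0.723  1.977  0.036  0.371  2.323]
d0.7 [-0.067  0.396  0.574  2.012 -1.041  0.582  2.307]
d-0.7 [-0.175  0.429  0.714  2.015 -1.119  0.634 -2.521]
d0.35 [ 0.018  0.377  0.468  2.009 -0.983  0.549  2.613]
pre [ 1.216  0.323 -0.895  1.988 -0.056  0.499  2.406]
b [ 0.661  0.298 -0.543  2.128 -0.078  0.261  1.991]
b2 [ 0.975  0.125 -0.726  2.11  -0.296  0.478  2.249]
p0 [-0.529  0.247  0.285  1.969 -0.085  0.937  1.542]
p1 [-0.453  0.409  0.205  2.045 -0.126  0.7    1.575]
-1
d-0.21481246846377267 [-0.263  0.468  0.834  2.017 -1.186  0.687  0.18 ]
d0.7 [-0.175  0.429  0.714  2.015 -1.119  0.634 -0.779]
d-0.7 [-0.249  0.46   0.813  2.017 -1.174  0.677  0.658]
d0.35 [-0.175  0.429  0.714  2.015 -1.119  0.634 -0.429]
pre [-0.319  0.299  0.902  2.033 -0.94   0.709  0.005]
b [-0.283  0.285  0.533  2.157 -0.972  0.396 -0.352]
b2 [-0.524  0.098  0.867  2.151 -0.641  0.544 -0.584]
p0 [-0.869  0.292  0.692  1.979 -0.228  0.948 -1.461]
p1 [-0.776  0.468  0.604  2.055 -0.394  0.732 -1.322]
```

```bash
python3 - <<'E'
from h import *
import cv2
a=p[12]
manip.move_straight([.33,.35,.42],rate=.3); 
manip.reach(P["grip"]+.19*NN,dial_or(a,-1)); st()
cv2.imwrite("pics/pre.png",manip.snapshot("scene")["image"][100:340,150:470])
hit=manip.move_straight(P["grip"]+.081*NN,rate=.08,stop_force=12); print("hit",hit); s=st(); print(np.round(s["joint_pos"],3))
E
```

```text
t 4.4 F [-0.8 -1.1 -0.6] w 0.0937 gf 0.0 tcp [ 0.5151 -0.2173  0.3249] j7 0.017
hit False
t 5.96 F [-0.  -0.3 -0.1] w 0.0938 gf 0.0 tcp [ 0.5683 -0.2089  0.2307] j7 0.172
[-0.263  0.459  0.833  2.018 -1.174  0.686  0.172]
```

View pics/pre.png

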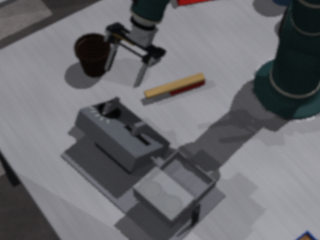

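The picture, taken before the descent, shows the open gripper above the panel, lined up over the dial and well above pot and brush. The descent met no contact. Now I grip and turn.

```bash
python3 - <<'E'
from h import *
import cv2
manip.gripper_to(.0,force=15); s=st()
print("torque",np.round(s["ft_torque"],2))
q=np.array(s["joint_pos"]); a0=p[12]
def turn(a,n=1):
    t=q.copy(); t[6]=q[6]-(a-a0); manip.goto_joints(t); manip.pause(.8); s=st(); print(a,"tau7",np.round(s["tau"][6],2),"Tq",np.round(s["ft_torque"],2))
    cv2.imwrite(f"pics/d{a}.png",cv2.resize(manip.snapshot("top")["image"][150:280,330:430],(400,520)))
turn(.70)
E
```

```text
t 7.13 F [ 1.2 -1.6 -0.6] w 0.016 gf 14.9 tcp [ 0.5684 -0.2089  0.2306] j7 0.172
torque [-0.27  0.53 -0.14]
t 8.84 F [  7.7 -11.3 -11.4] w 0.0157 gf 15.0 tcp [ 0.5683 -0.2106  0.2305] j7 -0.743
0.7 tau7 0.07 Tq [-2.34  0.24 -1.4 ]
```

View pics/d0.7.png

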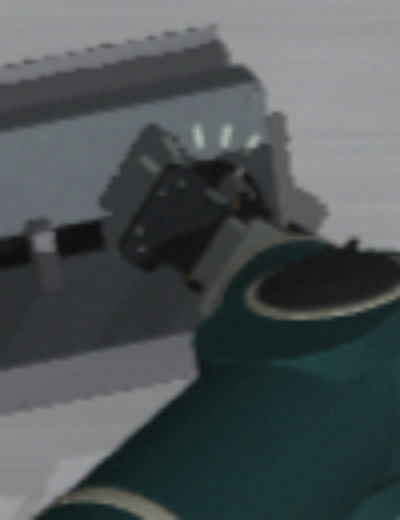

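The view shows the gripper on the bar, turned right, with the pointer end at about (240,185) heading to mark 5 at (255,143). Continuing.

```bash
python3 - <<'E'
from h import *
import cv2
def ang(s):
    y=-np.array(s["orientation"])[:,1]; return np.arctan2(y@U,y@L)
q=np.array(manip.state()["joint_pos"]); print("now",ang(manip.state())); q[6]=q[6]+.70+0; 
for a in(-.7,.35):
    t=q.copy(); t[6]=q[6]-a; manip.goto_joints(t); manip.pause(.8); s=st(); print(a,ang(s))
manip.gripper_to(.05); s=st(); print(ang(s))
manip.move_straight(P["grip"]+.20*NN,rate=.15)
manip.reach(P["bolt"]+.17*NN,dial_or(0,-1)); st()
f=manip.snapshot("scene")["image"]; cv2.imwrite("pics/s4.png",cv2.resize(f[185:285,200:330],(780,600),interpolation=cv2.INTER_CUBIC))
E
```

```text
now 0.7015758868544725
t 11.0 F [-13.   13.8  13.4] w 0.0158 gf 15.0 tcp [ 0.5679 -0.2083  0.2303] j7 0.657
-0.7 -0.6990278105794031
t 12.82 F [2.1 4.2 1.4] w 0.0161 gf 15.0 tcp [ 0.5685 -0.2101  0.2306] j7 -0.392
0.35 0.35023613686921146
t 13.53 F [-0.4 -0.3  0.8] w 0.05 gf 0.0 tcp [ 0.5682 -0.2106  0.2305] j7 -0.393
0.35158105241297377
t 15.03 F [ 0.3 -0.4 -0. ] w 0.0503 gf 0.0 tcp [ 0.5027 -0.0978  0.3032] j7 -0.699
```

View pics/s4.png

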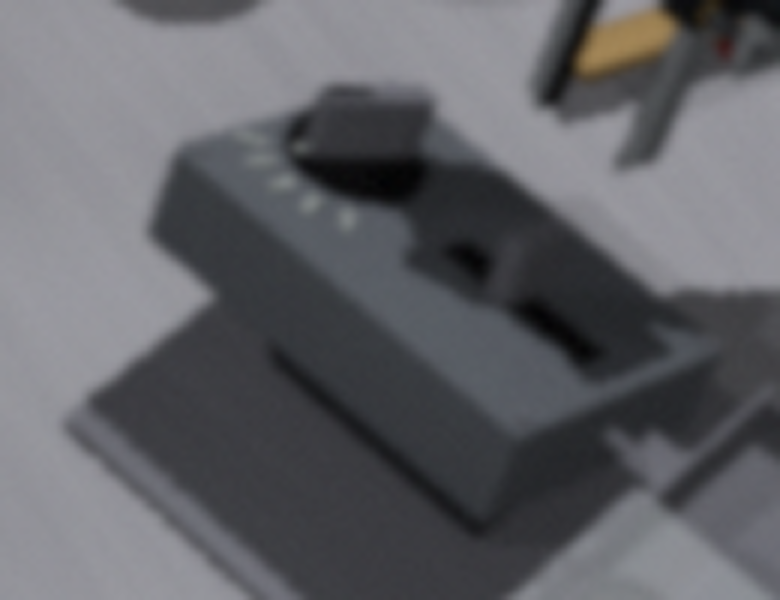

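The dial is released with its dot at (300,150), pointing at about mark 4 at (258,160). The gripper hangs in front of the fin at (510,265). Next is the bolt.

```bash
python3 - <<'E'
from h import *
import cv2
D=P["disc"]
for n,r in(("c",0),("dot",.032)):
  for a in (.25,.35,.45,.7): print(n,a,np.round((proj("s",D+r*(np.cos(a)*U-np.sin(a)*L))+.4-[200,185])*6,0))
print("hit",manip.move_straight(P["bolt"]+.081*NN,rate=.09,stop_force=12)); st()
manip.gripper_to(0.,force=20); s=st()
c=np.array(s["tcp_pos"])
print("stop",manip.move_straight(c-.036*L,rate=.03,stop_force=25)); s=st()
print("travel",(c-np.array(s["tcp_pos"]))@L)
E
```

```text
c 0.25 [356. 153.]
c 0.35 [356. 153.]
c 0.45 [356. 153.]
c 0.7 [356. 153.]
dot 0.25 [305. 157.]
dot 0.35 [302. 153.]
dot 0.45 [300. 149.]
dot 0.7 [297. 140.]
hit False
t 16.23 F [-0.   0.4  0.5] w 0.0503 gf 0.0 tcp [ 0.5465 -0.0912  0.2268] j7 -0.245
t 16.85 F [ 1.9 -3.9 -1.8] w 0.016 gf 20.0 tcp [ 0.5466 -0.0913  0.2266] j7 -0.244
stop True
t 17.85 F [-4.6  2.   9.1] w 0.0159 gf 20.0 tcp [ 0.5522 -0.1214  0.2265] j7 -0.18
travel 0.03057944269352782
```

```bash
python3 - <<'E'
from h import *
import cv2
c=np.array(manip.state()["tcp_pos"])
print("stop",manip.move_straight(c-.006*L,rate=.02,stop_force=30)); s=st(); print((c-np.array(s["tcp_pos"]))@L)
manip.gripper_to(.04); st()
c=np.array(manip.state()["tcp_pos"]); manip.move_straight(c+.11*NN,rate=.15)
manip.reach(P["push"]-.006*FX+(.097+.06)*UP,down(-1)); manip.gripper_to(0.); st()
f=manip.snapshot("scene")["image"]; cv2.imwrite("pics/s5.png",cv2.resize(f[185:335,200:395],(780,600),interpolation=cv2.INTER_CUBIC))
E
```

```text
stop True
t 18.12 F [-6.6  2.3 11.3] w 0.0157 gf 20.0 tcp [ 0.5524 -0.122   0.2264] j7 -0.174
0.0006338988953336801
t 18.7 F [-0.9  0.7 -0.9] w 0.0402 gf 0.0 tcp [ 0.5523 -0.1218  0.2261] j7 -0.175
t 21.3 F [ 0.2  0.  -0.6] w 0.0006 gf 0.0 tcp [0.4822 0.1083 0.269 ] j7 -1.405
```

View pics/s5.png

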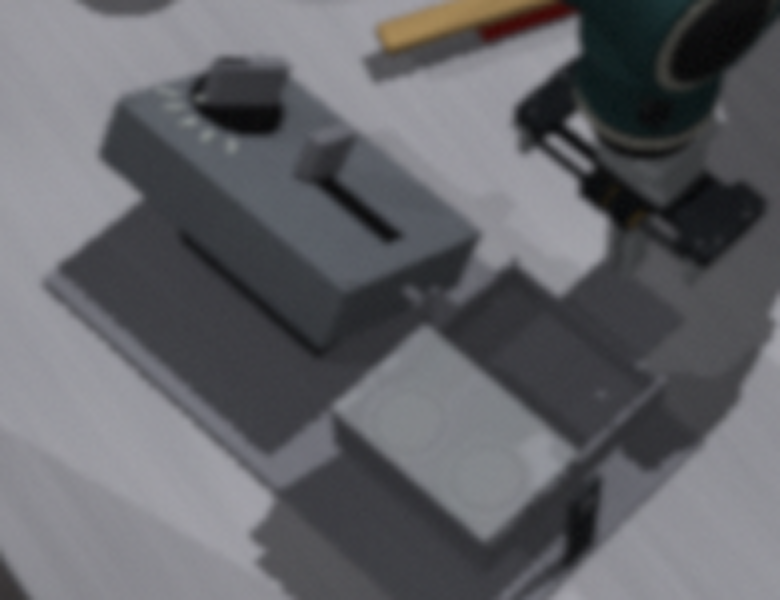

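The fin now stands at the dial end of its slot (325,150), and the closed fingers are over the push plate. Now I tip the tray.

```bash
python3 - <<'E'
from h import *
import cv2
g=P["push"]-.006*FX+.097*UP
print(manip.move_straight(g+.003*UP,rate=.1,stop_force=15)); st()
for i in range(2):
    print("stop",manip.move_straight(g+.004*FX-.066*UP,rate=.03,stop_force=30)); st()
manip.pause(1.5); s=st()
f=manip.snapshot("scene")["image"]; cv2.imwrite("pics/s6.png",cv2.resize(f[185:335,200:395],(780,600),interpolation=cv2.INTER_CUBIC))
E
```

```text
False
t 22.07 F [-0.6 -0.4  0.8] w 0.0005 gf 0.0 tcp [0.4825 0.1082 0.2123] j7 -1.324
stop True
t 23.76 F [-5.3 -0.6 21.5] w 0.0005 gf 10.8 tcp [0.4858 0.1088 0.1551] j7 -1.239
stop True
t 23.97 F [-9.9 -1.6 29.3] w 0.0003 gf 15.3 tcp [0.486  0.1087 0.1549] j7 -1.237
t 25.47 F [-8.5 -1.  27.5] w 0.0004 gf 14.4 tcp [0.4859 0.1088 0.155 ] j7 -1.237
```

View pics/s6.png

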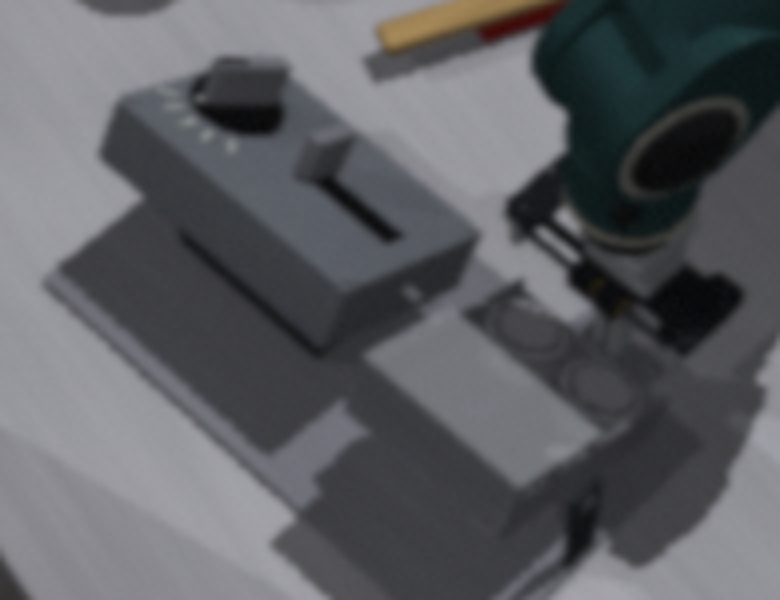

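The tray is tipped on its stop (fingertip z = 0.058), with both tins out of the cover at the front end, (530,330) and (600,380). I'll retract and check once more.

```bash
python3 - <<'E'
from h import *
import cv2
c=np.array(manip.state()["tcp_pos"])
manip.move_straight(c-.03*FX+.17*UP,rate=.12); manip.move_straight([.36,.12,.38],rate=.15); manip.pause(.5); st()
f=manip.snapshot("top")["image"]; cv2.imwrite("pics/s7.png",cv2.resize(f[130:330,80:520],(792,360),interpolation=cv2.INTER_CUBIC))
f=manip.snapshot("scene")["image"]; cv2.imwrite("pics/s8.png",cv2.resize(f[120:440,200:520],(600,600)))
E
```

```text
t 28.51 F [ 0.3 -0.   0.4] w 0.0002 gf 0.0 tcp [0.36   0.12   0.3799] j7 -1.975
```

View pics/s8.png

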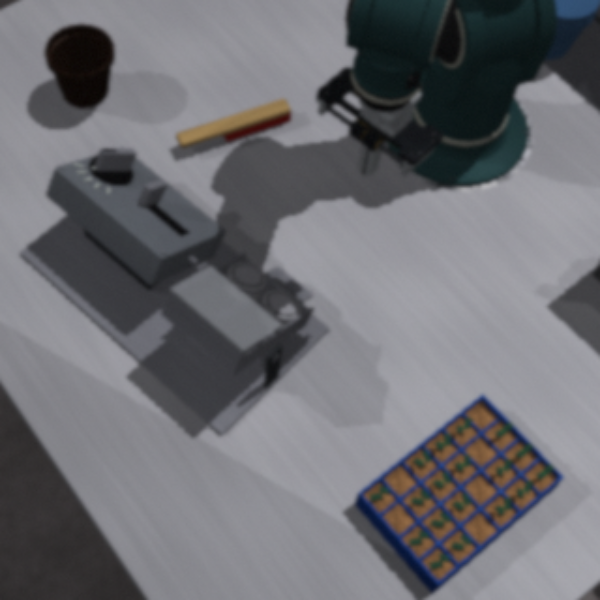

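The arm is clear, the tray has stayed tipped with both tins at its front end, around (245,273) and (283,300), and the bystanders have not moved. Handing in.

```bash
python3 -c "
from bench import manip
print(manip.finish_job())"
```

```text
the job is handed in; nothing more can be done
None
```

The job is handed in at about 29 s of the 56 s allowed: dial turned 5–1–4 and left on mark 4, bolt fully drawn, tray tipped onto its stop with both tins at the front end, and the pot, seedling tray and brush not moved; the verdict was not reported back.

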